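Draw out the rinse spout and hold it at its second stop

ROBOT

A 6-joint arm with a two-finger parallel gripper is mounted at the origin on the work surface. World frame = base frame: x ahead of the robot, y to its left, z up, the work surface at z = 0. Lengths are in m, angles in rad, forces in N, time in s.
With the tool pointing down it reaches from about 0.325 to 0.85 m from the base axis. Payload 15.5 kg.
Tool frame: the origin (TCP) lies midway between the tips of the shut fingers; the grasp point (between the pads) lies manip.grip_point_offset behind it (manip.grip_point_offset is the distance from the TCP to the grasp point, in m); z points along the fingers, y is the direction in which the jaws open and shut (so a half turn about z gives the same grasp; the last joint's range is limited). The gripper opens to 91 mm and grips with 3 to 60 N. Pads are 32 mm wide; open, the fingers measure 118 mm over their backs; the gripper's body (76 mm by 178 mm) begins 60 mm behind the grasp point.
Start: joints at [1.026, 0.494, 1.345, -0, 1.302, -0.096], TCP at [0.271, 0.563, 0.192] pointing down, gripper open.
Joint ranges: [-2.91, 2.91], [-0.82, 2.16], [0.22, 2.67], [-1.22, 4.37], [0.12, 2.79], [-3.08, 3.08]. Speed limits (rad/s): [1.89, 1.89, 2.57, 3.01, 3.01, 3.01].

INTERFACE

Orientations are given as a rotation vector (axis times angle).
In Python, from cell import manip gives the robot as it stands. The module is installed in compiled form; this text tells all that it offers.
- The arm moves only by the tool jog_arm, never from a script. Its argument "motion" is a list of rows, each an object with "offset": the shift along the tool's x, y, z in cm, a list of three; "roll": the turn about the tool's z in rad. A call has 1 to 12 rows; each row is the pose to reach, as a shift and turn from the pose commanded when the call began, along the tool's axes at that moment; what a row does not reach only later rows make up. A row lasts 1/10 s, in which the tool goes at most 50 mm and 8.59 degrees, less where a joint would pass 70% of its speed; a pose out of reach is approached as far as the arm can. A call with a gripper value outside its range is refused whole. "grip" is the closure, from 0 (fully open) to 1 (shut), set as the call begins (left out, the last holds). The fingers move at their own pace and stop on an object; "grip_force" is the grip in N (left out, the last holds). Time passes only in rows, so rows that repeat a pose let the fingers close. It gives the time, the measured TCP pose, the force and the opening at its end, in the units of the state.
- manip.observe(): the state, without advancing time (a new reading comes with each control period).
- manip.get_image(name): name is "scene" or "side" or "wrist"; returns (picture, depth): 480x640x3 uint8, blue, green, red; 480x640 float32, m along the optical axis (not along the pixel's ray), 0 where there is no reading.
- manip.camera_model(name): a dict with "intrinsics" (3x3 intrinsics, pixels), "rvec" (rotation vector, rad) and "tvec" (3), from world to camera coordinates, as OpenCV has them; the wrist camera has in their place "tool_from_camera" (4x4, takes a point from camera to tool coordinates, whose origin is the TCP and whose axes are the flange's). Camera axes: x right, y down, z forward; pixel columns grow to the right and rows downward; lengths in m; the calibration is good to about 2 mm. The wrist camera is an equidistant fisheye: a pixel r from the principal point sees the ray r / f radians off the axis. A picture is of the moment at which its call begins: read the wrist's pose just before it. camera_model takes no time and is no camera call.
- manip.hand_in(): hands the job in, once; it reports no verdict.
The state is a dict: "clock": time; "q": joint angles; "joint_vel": joint speeds; "joint_efforts": joint torques, N m; "eef_pos": TCP position; "eef_rot": TCP orientation; "wrist_force": force on the tool from outside, world axes, zero at the start; "moment": the same for the moment, N m; "width": finger opening in m.
Only numpy, scipy, OpenCV 4.12 (cv2) and the standard library are available. Lean on these libraries where they do the work, as an engineer would, in place of code of your own. Each camera call takes 0.05 s, during which the arm holds its last target.

TASK

The milk line is about to be rinsed: swing the door of the low rinse unit wide open by its handle, then press the round release button on top of the unit all the way down. Then take the telescopic spout by its upright tab and draw it straight out, past the first stop to the second stop, so that it is fully extended over the drip tray. A spring pulls it back, so finish while still holding it out there, with the door left open and the other things on the counter left where they are.

Things in the scene. Friction and masses are not known exactly. Their poses are not given: they have to be found in the camera images.
- unit: low rinse unit with a black housing, fixed on the counter, 130 mm wide, roughly sideways to the robot, door facing its right. Origin on the counter, mid-width, where the rear housing meets the open-topped bay; x points to the rear, z up: the spout is drawn along -x. Housing: x 0 to 100 mm, 90 mm high. Bay: x -120 to 0 mm, side walls 66 mm high, inner faces at y = +-59 mm
- drip_tray (a point): middle of the unit's steel drip tray on the counter before the door: x -195, y 0 mm of the unit; 140 mm long (along x), 110 mm wide, 12 mm high
- door (a joint): door angle (rad): 0 closed, 1.95 at most; starts at 0 to 0.2, stays where it is left, light friction. Upright steel leaf 128 mm wide, 8 mm thick, 18 to 80 mm above the counter, across the front of the bay. Hinged at the unit's -y side (far from the robot); seen from above it opens anticlockwise, free edge swinging towards the unit's -x. Shut, it blocks the spout
- door_hinge (a point): point on the door's hinge axis, 50 mm above the counter, at x -120, y -64 mm of the unit
- door_handle (a point): grasp point of the door handle, 90 mm above the counter: an upright round black bar 12 mm thick, its axis 35 mm off the leaf's outer face (43 mm off the hinge's plane) and 108 mm along the leaf from the hinge. The bar's free top is 110 mm above the counter; below 72 mm two thin stays join it to the leaf, so it can be pinched from above
- release (a joint): travel of the release button (m): 0 up, 0.006 fully down. Pressed straight down with about 3 N; it stays down where it is left. The spout is locked until it is pressed at least 4.5 mm
- release_top (a point): centre of the top face of the round steel release button, 28 mm across, on top of the rear housing, 102 mm above the counter when up (at x 45, y 0 mm of the unit)
- tube_inner (a joint): how far the spout's inner tube is out of the outer tube (m): 0 in, 0.060 at its stop (the first stop, 60 mm of draw; about 3 to 5 N of pull)
- tube_outer (a joint): how far the outer tube is out of the unit (m): 0 in, 0.060 at its stop (with the inner one out as well this is the second stop, 120 mm of draw in all). Starts to move after the first stop, at about 6 N, rising to about 9 N at the second stop; springs pull both tubes back when let go
- spout_tab (a point): grasp point on the spout's pull tab, 100 mm up; moves with the spout; at rest at x -60, y 0 mm of the unit, in the bay. The tab is an upright black plate in line with the tube: 14 mm thick (along the unit's y), 24 mm long, 66 to 122 mm above the counter. A cross rib 26 mm wide, 6 mm thick, closes its front end (its face 12 mm ahead of this point); the fingers bear on it when pulling
- syrup_a: amber glass syrup bottle with a black pump, 66 mm across, 227 mm tall; a bystander, origin at the centre of its underside
- syrup_b: clear glass syrup bottle with a black pump, 66 mm across, 227 mm tall; a bystander, origin at the centre of its underside
- mug: white mug, 76 mm across, 85 mm tall, beside the rinse unit on the robot's side; a bystander, origin at the centre of its underside
- sugar_bowl: blue bowl, 90 mm across, 50 mm tall, beside the rinse unit on the far side; a bystander, origin at the centre of its underside
- bean_jar: amber jar with a steel cap, 84 mm across, 110 mm tall; a bystander, origin at the centre of its underside
- cup_stack: stack of paper cups, 83 mm across at the top, 140 mm tall; a bystander, origin at the centre of its underside
- spoon: spoon lying on the counter; a bystander, origin at the centre of its underside
- sachet_caddy: wooden divided tray 110 x 160 mm, 70 mm tall; a bystander, origin at the centre of its underside

How it is judged:
By the outcome, as a careful person would: the job done as asked, in the order asked, and still so for the second after the job is handed in, while the arm keeps its last pose, push and grip.
It also fails if it takes over 61 s, if anything falls off the work surface, if the arm or the gripper's body presses on something with over 40 N, if the wrist force passes 120 N, or if a joint passes its speed limit or range.

## Working session

There is one attempt and no reset: what is moved stays moved. The work goes in short steps, Python scripts to look and compute and a tool call to move; the robot and the scene stay as the last step left them, time stands still between calls to the robot, and variables do not carry over. Pictures are saved under pics/ and viewed, and the job is handed in when it is done.

Besides the shell and the picture viewer there is one more tool, called after "Call:" as name([rows], argument=value, ...), one row to a line, values as JSON. jog_arm: Moves the arm, as the interface text tells. Its arguments: {"type":"object","properties":{"motion":{"type":"array"},"grip":{"type":"number"},"grip_force":{"type":"number"}},"required":["motion"]}

```bash
mkdir -p pics; python3 - <<'E'
from cell import manip
import cv2, numpy as np
print(manip.observe(), manip.grip_point_offset)
for n in ("scene","side","wrist"):
    print(n, manip.camera_model(n))
    im,d=manip.get_image(n); cv2.imwrite(f"pics/{n}0.png",im); np.savez(f"{n}0.npz",im=im,d=d)
E
```

```text
{'clock': 0.0, 'q': array([ 1.02648848e+00,  4.94182224e-01,  1.34612989e+00,  1.12081126e-05,
        1.30251036e+00, -9.55418345e-02]), 'joint_vel': array([ 0.00072999,  0.0020099 ,  0.00048305, -0.0013629 ,  0.00062204,
        0.00026565]), 'joint_efforts': array([ 2.11969884e-03, -8.78858542e+01, -3.81835878e+01,  7.07785576e-02,
        5.36482176e-02, -4.32068725e-05]), 'eef_pos': array([0.27096229, 0.56275356, 0.1913393 ]), 'eef_rot': array([-6.98935788e-01, -3.06244924e+00,  1.82821068e-03]), 'wrist_force': array([-0.16006208, -0.60549518, -0.10060733]), 'moment': array([ 0.01394203,  0.00145672, -0.01708677]), 'width': 0.09140120333650952} 0.0188
scene {'intrinsics': array([[542.70649981,   0.        , 329.1521633 ],
       [  0.        , 542.70649981, 242.97577084],
       [  0.        ,   0.        ,   1.        ]]), 'rvec': array([ 1.10411412,  2.38488284, -1.00622156]), 'tvec': array([ 0.39036641, -0.21476551,  2.03121973])}
side {'intrinsics': array([[542.44915237,   0.        , 318.99397187],
       [  0.        , 542.44915237, 242.799717  ],
       [  0.        ,   0.        ,   1.        ]]), 'rvec': array([ 2.23564466, -0.21247309,  0.10302389]), 'tvec': array([-0.56108405,  0.14899209,  1.39802331])}
wrist {'intrinsics': array([[371.64829954,   0.        , 319.84476743],
       [  0.        , 371.64829954, 235.66915663],
       [  0.        ,   0.        ,   1.        ]]), 'tool_from_camera': array([[ 4.78657542e-04, -9.60986754e-01, -2.76593979e-01,
         7.84529245e-02],
       [ 9.99999866e-01,  5.15167860e-04, -5.93361155e-05,
         5.95169254e-05],
       [ 1.99513549e-04, -2.76593913e-01,  9.60986872e-01,
        -1.92639544e-01],
       [ 0.00000000e+00,  0.00000000e+00,  0.00000000e+00,
         1.00000000e+00]])}
```

View pics/scene0.png

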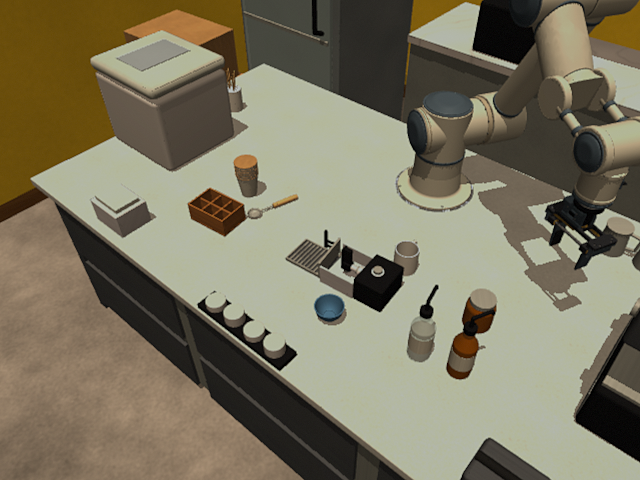

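View pics/side0.png

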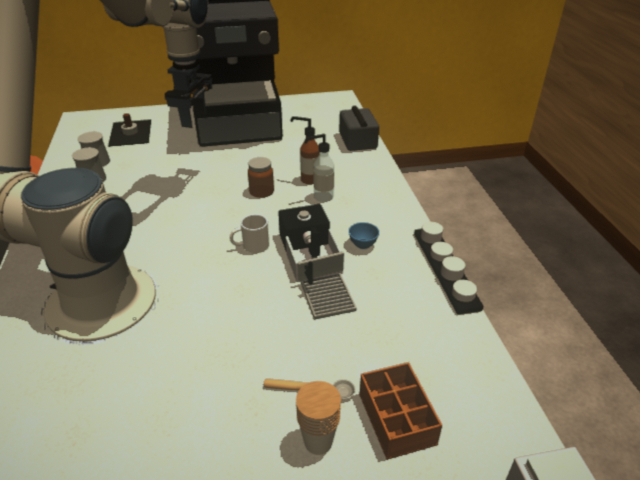

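View pics/wrist0.png

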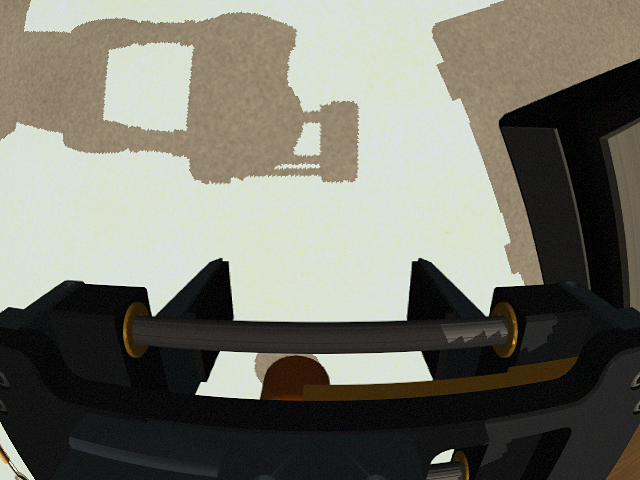

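The scene view shows the unit near (365,275), its button near (378,271) and the tray near (312,255). The side view shows the button near (304,215) and the tray near (330,297). Next I'll zoom in and make the point clouds.

```bash
cat > h.py <<'E'
import numpy as np, cv2
from scipy.spatial.transform import Rotation as R
from cell import manip
def w2c(n):
    m=manip.camera_model(n); T=np.eye(4); T[:3,:3]=cv2.Rodrigues(m["rvec"])[0]; T[:3,3]=m["tvec"]; return m["intrinsics"],T
def cloud(n,d):
    K,T=w2c(n); v,u=np.mgrid[:480,:640]
    P=np.stack([(u-K[0,2])/K[0,0]*d,(v-K[1,2])/K[1,1]*d,d,np.ones_like(d)],-1)
    return (P@np.linalg.inv(T).T)[...,:3]
def proj(n,p):
    K,T=w2c(n); c=T[:3,:3]@np.asarray(p)+T[:3,3]; return (K@c/c[2])[:2]
E
python3 - <<'E'
from h import *
for n,(x0,y0,x1,y1) in dict(scene=(270,210,440,330),side=(220,180,400,325)).items():
    z=np.load(n+"0.npz"); c=cv2.resize(z["im"][y0:y1,x0:x1],None,fx=4.4,fy=4.1,interpolation=cv2.INTER_CUBIC)
    cv2.imwrite(f"pics/{n}0z.png",c)
    P=cloud(n,z["d"])
    pts={"scene":[(378,270),(312,255),(329,310),(405,255),(482,310)],"side":[(304,215),(330,297),(365,230),(255,230),(262,165)]}[n]
    for u,v in pts: print(n,(u,v),P[v,u].round(4))
    q=P[y0:y1,x0:x1].reshape(-1,3)
    for lo,hi in((.08,.095),(.096,.108),(.108,.13)):
        s=q[(q[:,2]>lo)&(q[:,2]<hi)]; print(lo,len(s),s.min(0).round(3) if len(s) else'',s.max(0).round(3) if len(s) else'')
E
```

```text
scene (378, 270) [0.5617 0.1517 0.1032]
scene (312, 255) [ 0.5707 -0.1007  0.0063]
scene (329, 310) [0.7056 0.0863 0.0023]
scene (405, 255) [0.3826 0.1336 0.0146]
scene (482, 310) [0.4893 0.4535 0.0929]
0.08 1287 [ 0.374 -0.08   0.08 ] [0.635 0.207 0.095]
0.096 121 [ 0.504 -0.078  0.096] [0.675 0.341 0.108]
0.108 128 [ 0.535 -0.072  0.108] [0.686 0.399 0.13 ]
side (304, 215) [0.5535 0.1293 0.1055]
side (330, 297) [ 0.5793 -0.1084  0.0104]
side (365, 230) [0.7332 0.1287 0.0278]
side (255, 230) [0.4138 0.1152 0.0835]
side (262, 165) [0.4671 0.4121 0.1122]
0.08 1224 [ 0.375 -0.082  0.08 ] [0.665 0.34  0.095]
0.096 106 [ 0.49  -0.081  0.096] [0.606 0.183 0.108]
0.108 96 [ 0.529 -0.084  0.108] [0.577 0.054 0.127]
```

View pics/scene0z.png

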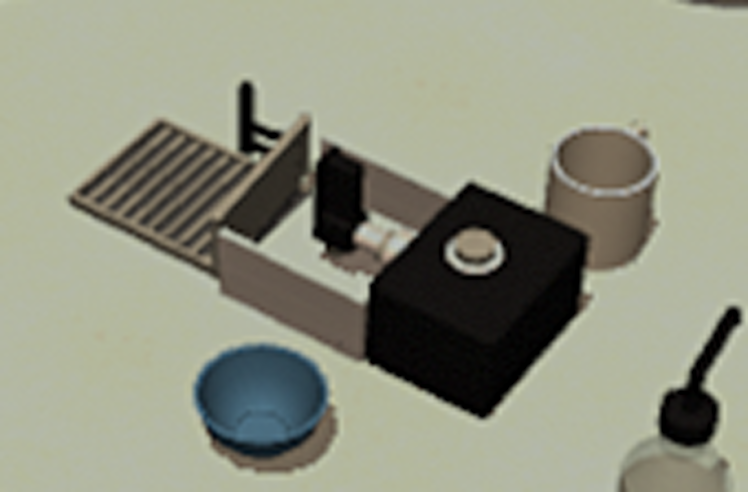

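View pics/side0z.png

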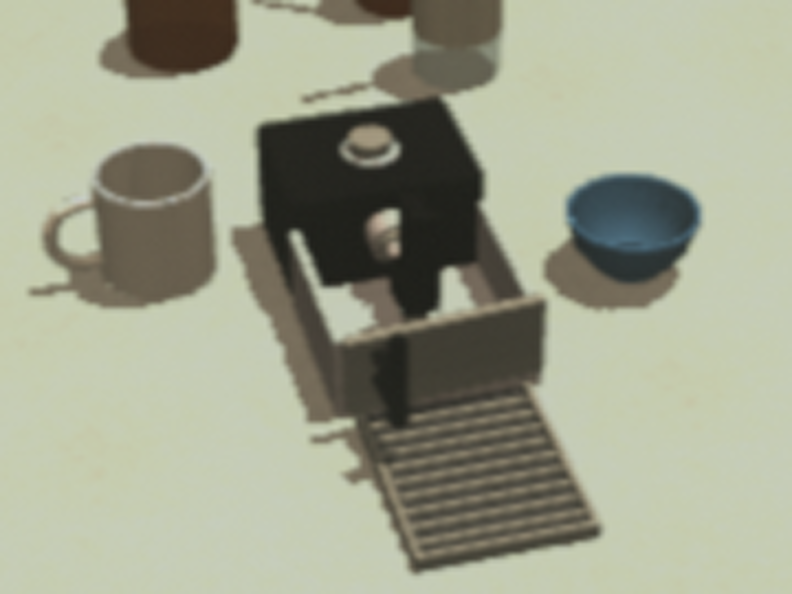

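```bash
cat > fit.py <<'E'
from h import *
from scipy.optimize import least_squares
F=dict(scene=[((100,65,90),(588,238)),((0,65,90),(470,183)),((0,-65,90),(370,290)),((45,0,102),(475,240)),((-265,55,12),(160,120)),((-265,-55,12),(70,200))],
side=[((100,65,90),(258,126)),((100,-65,90),(438,98)),((0,-65,90),(482,180)),((45,0,102),(370,133)),((-265,55,12),(415,566)),((-265,-55,12),(600,530))])
O=dict(scene=(270,210,4.4,4.1),side=(220,180,4.4,4.1))
px=lambda n,p:np.array([O[n][0]+p[0]/O[n][2],O[n][1]+p[1]/O[n][3]])
def U(s,p):
    c,q=np.cos(s[2]),np.sin(s[2]); x,y,z=np.array(p)/1000.; return np.array([s[0]+c*x-q*y,s[1]+q*x+c*y,z])
def res(s,cams=F): return np.concatenate([proj(n,U(s,a))-px(n,b) for n in cams for a,b in F[n]])
def door(s,a,along=108,off=43,z=110):
    # closed: leaf along +y from hinge; outward normal -x ; opens anticlockwise
    c,q=np.cos(a),np.sin(a); x,y=-off,along
    return U(s,(-120+c*x-q*y,-64+q*x+c*y,z))
if __name__=="__main__":
    for cams in (F,["scene"],["side"]):
        r=least_squares(res,(.55,.1,1.57),args=(cams,),loss="soft_l1"); print(list(cams),r.x.round(4),np.abs(r.fun).max().round(2)); 
        if cams is F: s=r.x; print(r.fun.reshape(-1,2).round(1).tolist())
    np.save("s.npy",s)
    for a in (0,.05,.1,.15,.2,.25): print(a,[((proj(n,door(s,a))-O[n][:2])*O[n][2:]).round(0) for n in O],[((proj(n,door(s,a,128,8,80))-O[n][:2])*O[n][2:]).round(0) for n in O])
    print([((proj(n,U(s,(-60,0,122)))-O[n][:2])*O[n][2:]).round(0) for n in O])
    for k,p in dict(button=(45,0,102),tab=(-60,0,100),hinge=(-120,-64,50)).items(): print(k,U(s,p).round(4))
    for n in O:
        z=np.load(n+"0.npz"); P=cloud(n,z["d"]).reshape(-1,3)
        c=np.cos(s[2]),np.sin(s[2]); D=P[:,:2]-s[:2]; L=np.c_[D@[c[0],c[1]],D@[-c[1],c[0]],P[:,2]]
        m=(L[:,2]>.084)&(L[:,2]<.095)&(L[:,0]>0)&(L[:,0]<.1)&(abs(L[:,1])<.07); print(n,"housing top",L[m].min(0).round(3),L[m].max(0).round(3),np.median(L[m],0).round(4))
        m=(L[:,2]>.098)&(abs(L[:,0]-.045)<.025)&(abs(L[:,1])<.025);print("button",m.sum(),L[m].mean(0).round(4))
        m=(L[:,2]>.085)&(L[:,0]<-.13)&(L[:,0]>-.3)&(abs(L[:,1])<.1);print("handle",m.sum(),L[m].mean(0).round(4))
        m=(L[:,2]>.105)&(L[:,0]<-.01)&(L[:,0]>-.1)&(abs(L[:,1])<.05);print("tab",m.sum(),L[m].mean(0).round(4))
E
python3 fit.py
```

```text
['scene', 'side'] [0.5603 0.1025 1.6534] 2.78
[[1.3, -1.8], [-0.5, -2.3], [-1.5, -2.6], [-0.1, 0.1], [-0.5, -1.6], [-0.7, -1.9], [-1.1, -2.2], [1.3, -2.2], [1.1, -2.8], [-0.1, -0.2], [-0.1, -2.6], [0.1, -2.4]]
['scene'] [0.5654 0.1083 1.654 ] 1.98
['side'] [0.5577 0.0936 1.6563] 1.72
0 [array([259.,  82.]), array([385., 323.])] [array([315., 115.]), array([338., 330.])]
0.05 [array([251.,  81.]), array([392., 327.])] [array([307., 112.]), array([341., 336.])]
0.1 [array([243.,  80.]), array([398., 332.])] [array([299., 109.]), array([345., 342.])]
0.15 [array([235.,  80.]), array([405., 337.])] [array([291., 107.]), array([350., 348.])]
0.2 [array([226.,  80.]), array([413., 341.])] [array([283., 104.]), array([355., 354.])]
0.25 [array([218.,  79.]), array([421., 345.])] [array([274., 103.]), array([361., 360.])]
[array([344., 160.]), array([412., 198.])]
button [0.5566 0.1473 0.102 ]
tab [0.5652 0.0427 0.1   ]
hinge [ 0.634  -0.0118  0.05  ]
scene housing top [ 0.    -0.07   0.084] [0.1   0.066 0.095] [ 0.0553 -0.0081  0.09  ]
button 54 [ 0.0463 -0.0012  0.1017]
handle 27 [-0.169   0.0375  0.0993]
tab 81 [-0.0624 -0.0028  0.1176]
side housing top [ 0.    -0.062  0.084] [0.1   0.068 0.095] [0.0399 0.0087 0.0899]
button 48 [0.042  0.0037 0.1017]
handle 40 [-0.1758  0.0431  0.0998]
tab 96 [-0.0718  0.0033  0.1171]
```

```bash
python3 - <<'E'
from h import *
from fit import U,door
o=manip.observe(); M=R.from_rotvec(o["eef_rot"]).as_matrix(); print(M.round(3))
for n in("scene","side"):
    z=np.load(n+"0.npz");P=cloud(n,z["d"]).reshape(-1,3);s=np.load("s.npy")
    for k,c in dict(button=U(s,(45,0,0)),handle=U(s,(-172,40,0)),tab=U(s,(-65,0,0))).items():
        m=(np.hypot(*(P[:,:2]-c[:2]).T)<.025)&(P[:,2]>.096)&(P[:,2]<.13); print(n,k,P[m].mean(0).round(4))
    # tall bystanders
    m=(P[:,2]>.13)&(P[:,2]<.26)&(P[:,0]>.35)&(P[:,0]<.8)&(P[:,1]>.1)&(P[:,1]<.4); q=P[m]; print("tall",q.min(0),q.max(0))
E
```

```text
[[-0.901  0.434 -0.   ]
 [ 0.434  0.901 -0.001]
 [ 0.    -0.001 -1.   ]]
scene button [0.5587 0.149  0.101 ]
scene handle [ 0.5367 -0.0708  0.1048]
scene tab [0.5689 0.0408 0.1138]
tall [0.59732312 0.34279767 0.13002594] [0.68685294 0.39864248 0.23085778]
side button [0.5535 0.1437 0.101 ]
side handle [ 0.5319 -0.0762  0.1048]
side tab [0.5632 0.0296 0.114 ]
tall [0.59384454 0.33725211 0.1300529 ] [0.67982208 0.3828305  0.22890165]
```

Call:
jog_arm([
  {"offset": [-2, -1.5, -2], "roll": 0.06},
  {"offset": [-6, -5, -4], "roll": 0.15},
  {"offset": [-10, -8.5, -6], "roll": 0.25},
  {"offset": [-14, -12, -6], "roll": 0.35},
  {"offset": [-18, -15, -6], "roll": 0.45},
  {"offset": [-22, -18.5, -6], "roll": 0.55},
  {"offset": [-25, -21.5, -6], "roll": 0.65},
  {"offset": [-28.5, -24.5, -6], "roll": 0.75},
  {"offset": [-32, -27.5, -6], "roll": 0.82},
  {"offset": [-35, -30, -6], "roll": 0.9},
  {"offset": [-38.5, -33, -6], "roll": 0.96},
  {"offset": [-42, -36, -6], "roll": 1.04},
], grip=0)

```text
clock: 1.35
eef_pos: [0.4937, 0.0547, 0.2519]
eef_rot: [-2.131, -2.308, -0.0]
wrist_force: [-0.0, 0.8, -0.3]
width: 0.0908
```

Call:
jog_arm([
  {"offset": [-4, 1.4, 0], "roll": 0},
  {"offset": [-8, 2.8, 0], "roll": 0},
  {"offset": [-12, 4.2, 0], "roll": 0},
  {"offset": [-14, 4.9, 0], "roll": 0},
  {"offset": [-14, 4.9, 0], "roll": 0},
  {"offset": [-14, 4.9, 0], "roll": 0},
])

```text
clock: 1.95
eef_pos: [0.5534, -0.079, 0.2515]
eef_rot: [-2.129, -2.309, 0.0]
wrist_force: [-0.8, 0.2, 1.2]
width: 0.091
```

```bash
cat >> h.py <<'E'
def wrist(tag):
    o=manip.observe(); im,d=manip.get_image("wrist"); T=np.eye(4); T[:3,:3]=R.from_rotvec(o["eef_rot"]).as_matrix(); T[:3,3]=o["eef_pos"]
    m=manip.camera_model("wrist"); T=T@m["tool_from_camera"]; cv2.imwrite(f"pics/{tag}.png",im); np.savez(f"{tag}.npz",im=im,d=d,T=T,pos=o["eef_pos"],rot=o["eef_rot"]); return im,d,T,o
def wcloud(d,T):
    K=manip.camera_model("wrist")["intrinsics"]; v,u=np.mgrid[:480,:640]; a=(u-K[0,2])/K[0,0]; b=(v-K[1,2])/K[0,0]; r=np.hypot(a,b)+1e-9
    P=np.stack([a/r*np.tan(r)*d,b/r*np.tan(r)*d,d,np.ones_like(d)],-1); return (P@T.T)[...,:3]
def wproj(p,T):
    K=manip.camera_model("wrist")["intrinsics"]; c=np.linalg.inv(T)@np.r_[p,1]; h=np.hypot(c[0],c[1]); t=np.arctan2(h,c[2])
    return K[:2,2]+K[0,0]*t*c[:2]/h
E
python3 - <<'E'
from h import *
im,d,T,o=wrist("w1"); print(o["eef_pos"],o["q"],o["clock"])
P=wcloud(d,T)
s=np.load("s.npy")
from fit import U
for k,c,lo in (("button",U(s,(45,0,0)),.098),("handle",U(s,(-172,40,0)),.096),("tab",U(s,(-65,0,0)),.112)):
    m=(np.hypot(P[...,0]-c[0],P[...,1]-c[1])<.03)&(P[...,2]>lo)&(P[...,2]<.13)
    v,u=np.nonzero(m); print(k,m.sum(),P[m].mean(0).round(4),P[m].min(0).round(4),P[m].max(0).round(4),u.mean(),v.mean())
E
```

```text
[ 0.55335909 -0.07899284  0.25154704] [-2.48755352e-01  3.46532490e-01  1.42368836e+00  2.02514065e-04
  1.37229733e+00 -3.29912956e-01] 1.95<stdin>:8: RuntimeWarning: Mean of empty slice.
  ret = um.true_divide(
Traceback (most recent call last):
ValueError: zero-size array to reduction operation minimum which has no identity
```

View pics/w1.png

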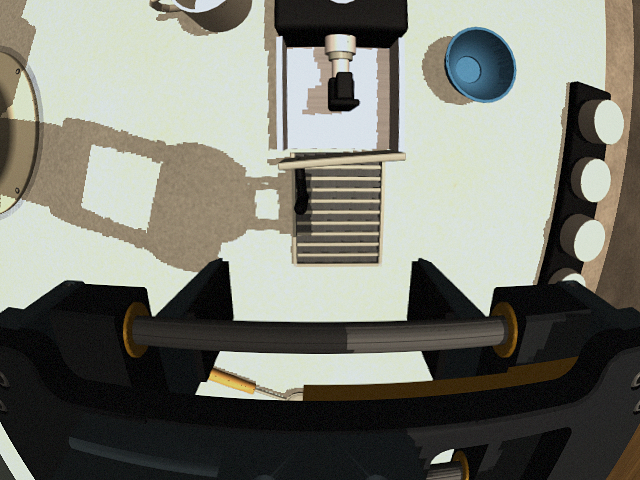

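The wrist view shows the button cut off at (343,0), the tab at (344,90), the handle bar at (302,190), the door leaf from (283,163) to (405,156), and the tray from (292,160) to (382,265).

```bash
python3 - <<'E'
from h import *
from fit import U,door
z=np.load("w1.npz"); d,T=z["d"],z["T"]; P=wcloud(d,T); s=np.load("s.npy")
for u,v in ((344,105),(302,205),(302,172),(330,160),(340,255),(200,300)): print((u,v),P[v,u].round(4), d[v,u])
for k,p in dict(tab=(-60,0,122),tabf=(-72,0,122),trayA=(-265,55,12),trayB=(-265,-55,12),bayF=(-120,-64,66),h0=(0,65,90),h1=(0,-65,90)).items(): print(k,wproj(U(s,p),T).round(0))
for a in(0,.1,.2): print(a,wproj(door(s,a),T).round(0),wproj(door(s,a,z=80),T).round(0),wproj(door(s,a,128,8,80),T).round(0))
im=z["im"]; c=cv2.resize(im[0:290,230:450],None,fx=2.7,fy=2.05*1.0,interpolation=cv2.INTER_CUBIC); cv2.imwrite("pics/w1z.png",c)
E
```

```text
(344, 105) [0.5655 0.0241 0.1205] 0.30465683
(302, 205) [ 0.5359 -0.069   0.1094] 0.34024724
(302, 172) [ 0.5322 -0.0429  0.0705] 0.37036288
(330, 160) [ 0.5589 -0.0278  0.0804] 0.35737884
(340, 255) [ 0.5839 -0.1483  0.0093] 0.4593038
(200, 300) [ 0.506  -0.0659  0.3202] 0.13611403
tab [346.  84.]
tabf [346.  97.]
trayA [293. 266.]
trayB [381. 265.]
bayF [404. 151.]
h0 [274.  29.]
h1 [410.  31.]
0 [296. 199.] [298. 193.] [277. 159.]
0.1 [301. 210.] [303. 204.] [279. 171.]
0.2 [308. 221.] [309. 214.] [282. 184.]
```

View pics/w1z.png

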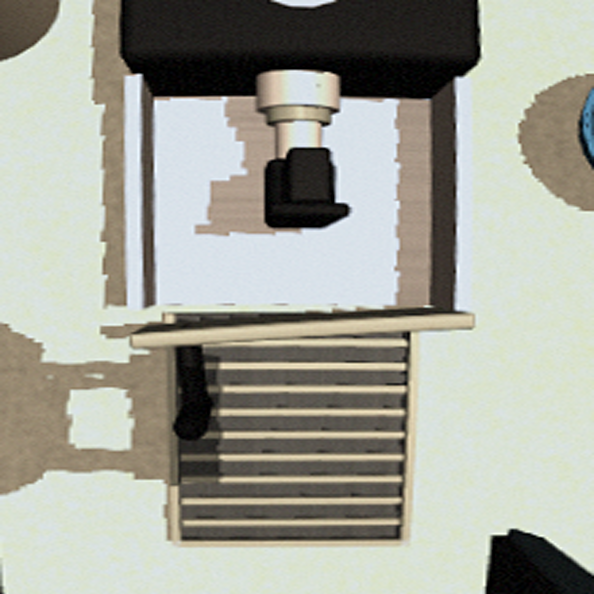

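```bash
cat > fit2.py <<'E'
from h import *
from fit import U,door
from scipy.optimize import least_squares
z=np.load("w1.npz"); T=z["T"]
A=[((-72,-13,122),(358.9,101.5)),((-265,55,12),(294.8,264.9)),((-265,-55,12),(381.1,264.9)),((-120,65,66),(277,148.8))]
def f(p):
    s=p[:3]; r=[wproj(U(s,a),T)-b for a,b in A]
    r+=[wproj(door(s,p[3]),T)-(300.4,206), wproj(door(s,p[3],128,8,80),T)-(279.3,169.3)]
    return np.concatenate(r)
r=least_squares(f,(.56,.1,1.654,.05),loss="soft_l1"); s=r.x
print(s.round(4)); print(f(s).reshape(-1,2).round(1).tolist()); np.save("s2.npy",s)
for k,p in dict(button=(45,0,102),tab=(-60,0,100),hinge=(-120,-64,50)).items(): print(k,U(s,p).round(4))
print("handle",door(s,s[3]).round(4))
h=U(s,(-120,-64,50))
for a in np.arange(s[3],1.96,.15): print(round(a,2),door(s,a).round(4)[:2])
E
python3 fit2.py
```

```text
[0.5594 0.1031 1.6586 0.0815]
[[1.3, -4.6], [-1.0, 0.5], [0.8, -0.2], [0.2, 0.7], [-0.2, 1.6], [-1.2, -0.6]]
button [0.5554 0.1479 0.102 ]
tab [0.5646 0.0433 0.1   ]
hinge [ 0.6336 -0.0109  0.05  ]
handle [ 0.5344 -0.0714  0.11  ]
0.08 [ 0.5344 -0.0714]
0.23 [ 0.5446 -0.0856]
0.38 [ 0.5568 -0.0981]
0.53 [ 0.5707 -0.1086]
0.68 [ 0.586  -0.1169]
0.83 [ 0.6023 -0.1228]
0.98 [ 0.6194 -0.1262]
1.13 [ 0.6368 -0.1271]
1.28 [ 0.6541 -0.1253]
1.43 [ 0.671  -0.1209]
1.58 [ 0.687  -0.1141]
1.73 [ 0.7019 -0.105 ]
1.88 [ 0.7152 -0.0937]
```

Call:
jog_arm([
  {"offset": [0.5, -1, 3], "roll": -0.05},
  {"offset": [0.9, -1.8, 6], "roll": -0.09},
  {"offset": [0.9, -1.8, 9], "roll": -0.09},
  {"offset": [0.9, -1.8, 12], "roll": -0.09},
  {"offset": [0.9, -1.8, 14.5], "roll": -0.09},
  {"offset": [0.9, -1.8, 16.5], "roll": -0.09},
  {"offset": [0.9, -1.8, 17.5], "roll": -0.09},
  {"offset": [0.9, -1.8, 17.5], "roll": -0.09},
  {"offset": [0.9, -1.8, 17.5], "roll": -0.09},
])

```text
clock: 2.9
eef_pos: [0.5354, -0.0712, 0.0777]
eef_rot: [2.021, 2.404, 0.001]
wrist_force: [-0.6, -0.2, 1.6]
width: 0.0908
```

```bash
python3 - <<'E'
from h import *
im,d,T,o=wrist("w2"); print(o["eef_pos"],o["eef_rot"],o["wrist_force"]); s=np.load("s2.npy")
from fit import U,door
print(wproj(door(s,s[3]),T),wproj(door(s,s[3],z=95),T))
E
```

```text
[ 0.53535844 -0.07115316  0.07769554] [2.02132803e+00 2.40409154e+00 5.88999636e-04] [-0.55836133 -0.18263043  1.60468372]
[318.26323355 300.70686077] [318.337611   287.94281998]
```

View pics/w2.png

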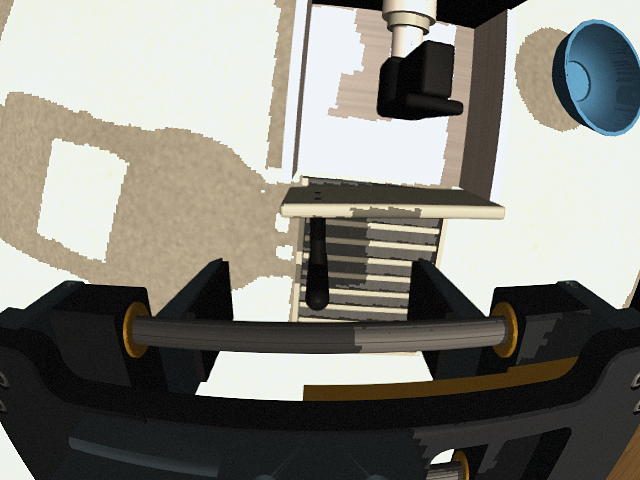

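The bar top is at (318,300), between the fingers and where I predicted it. I'll close on it.

Call:
jog_arm([
  {"offset": [0, 0, 0], "roll": 0},
  {"offset": [0, 0, 0], "roll": 0},
  {"offset": [0, 0, 0], "roll": 0},
  {"offset": [0, 0, 0], "roll": 0},
  {"offset": [0, 0, 0], "roll": 0},
  {"offset": [0, 0, 0], "roll": 0},
], grip=1, grip_force=15)

```text
clock: 3.55
eef_pos: [0.535, -0.0715, 0.0769]
eef_rot: [-2.022, -2.404, 0.0]
wrist_force: [-0.5, -0.3, -0.7]
width: 0.046
```

Call:
jog_arm([
  {"offset": [0, 0, 0], "roll": 0},
  {"offset": [0, 0, 0], "roll": 0},
  {"offset": [0, 0, 0], "roll": 0},
  {"offset": [0, 0, 0], "roll": 0},
  {"offset": [0, 0, 0], "roll": 0},
  {"offset": [0, 0, 0], "roll": 0},
])

```text
clock: 4.15
eef_pos: [0.534, -0.0716, 0.0768]
eef_rot: [-2.021, -2.403, 0.002]
wrist_force: [-5.8, -3.3, 2.8]
width: 0.011
```

```bash
python3 - <<'E'
from h import *
from fit import U,door
o=manip.observe(); print(o["width"],o["eef_pos"]); M=R.from_rotvec(o["eef_rot"]).as_matrix(); s=np.load("s2.npy")
p0=door(s,s[3])[:2]
for k in range(1,19):
    a=s[3]+.1*k; dd=door(s,a)[:2]-p0; v=M[:2,:2].T@dd*100; print(round(.1*k,2),v.round(2))
E
```

```text
0.01097719242756149 [ 0.53399146 -0.07160526  0.07679384]
0.1 [-1.06  0.48]
0.2 [-2.06  1.06]
0.3 [-3.    1.74]
0.4 [-3.87  2.52]
0.5 [-4.66  3.37]
0.6 [-5.36  4.3 ]
0.7 [-5.96  5.29]
0.8 [-6.46  6.34]
0.9 [-6.85  7.44]
1.0 [-7.14  8.56]
1.1 [-7.3   9.71]
1.2 [-7.36 10.87]
1.3 [-7.29 12.03]
1.4 [-7.11 13.18]
1.5 [-6.82 14.31]
1.6 [-6.41 15.39]
1.7 [-5.9  16.44]
1.8 [-5.29 17.43]
```

Call:
jog_arm([
  {"offset": [-1.06, 0.48, 0], "roll": -0.1},
  {"offset": [-2.06, 1.06, 0], "roll": -0.2},
  {"offset": [-3.0, 1.74, 0], "roll": -0.3},
  {"offset": [-3.87, 2.52, 0], "roll": -0.4},
  {"offset": [-4.66, 3.37, 0], "roll": -0.5},
  {"offset": [-5.36, 4.3, 0], "roll": -0.6},
  {"offset": [-5.36, 4.3, 0], "roll": -0.6},
])

```text
clock: 4.85
eef_pos: [0.5873, -0.1185, 0.0769]
eef_rot: [1.216, 2.896, -0.002]
wrist_force: [-3.7, -9.0, 2.6]
width: 0.0106
```

Call:
jog_arm([
  {"offset": [-1.06, 0.48, 0], "roll": -0.1},
  {"offset": [-2.06, 1.06, 0], "roll": -0.2},
  {"offset": [-3.0, 1.74, 0], "roll": -0.3},
  {"offset": [-3.87, 2.52, 0], "roll": -0.4},
  {"offset": [-4.66, 3.37, 0], "roll": -0.5},
  {"offset": [-5.36, 4.3, 0], "roll": -0.6},
  {"offset": [-5.96, 5.29, 0], "roll": -0.7},
  {"offset": [-5.96, 5.29, 0], "roll": -0.7},
])

```text
clock: 5.65
eef_pos: [0.6673, -0.1231, 0.0769]
eef_rot: [0.151, 3.137, -0.001]
wrist_force: [1.5, -5.6, 1.9]
width: 0.0106
```

Call:
jog_arm([
  {"offset": [-1.06, 0.48, 0], "roll": -0.1},
  {"offset": [-2.06, 1.06, 0], "roll": -0.2},
  {"offset": [-3.0, 1.74, 0], "roll": -0.3},
  {"offset": [-3.87, 2.52, 0], "roll": -0.4},
  {"offset": [-4.27, 2.95, 0], "roll": -0.45},
  {"offset": [-4.27, 2.95, 0], "roll": -0.45},
  {"offset": [-4.27, 2.95, 0], "roll": -0.45},
])

```text
clock: 6.35
eef_pos: [0.7112, -0.098, 0.0769]
eef_rot: [-0.543, 3.094, -0.001]
wrist_force: [2.7, -3.1, -1.1]
width: 0.0106
```

Call:
jog_arm([
  {"offset": [0, 0, 0], "roll": 0},
  {"offset": [0, 0, 0], "roll": 0},
  {"offset": [0, 0, 0], "roll": 0},
  {"offset": [0, 0, 0], "roll": 0},
  {"offset": [0, 0, 0], "roll": 0},
  {"offset": [0, 0, 0], "roll": 0},
  {"offset": [0, 0, -2], "roll": 0},
  {"offset": [0, 0, -5], "roll": 0},
  {"offset": [0, 0, -9], "roll": 0},
  {"offset": [0, 0, -13], "roll": 0},
  {"offset": [0, 0, -15], "roll": 0},
  {"offset": [0, 0, -15], "roll": 0},
], grip=0.4)

```text
clock: 7.55
eef_pos: [0.713, -0.0979, 0.2308]
eef_rot: [-0.548, 3.088, -0.004]
wrist_force: [0.2, -1.2, -0.1]
width: 0.0547
```

```bash
python3 - <<'E'
from h import *
from fit import U
o=manip.observe(); print(o["width"],o["eef_pos"],o["q"]); M=R.from_rotvec(o["eef_rot"]).as_matrix();print(M.round(3)); s=np.load("s2.npy")
yaw=np.arctan2(M[1,1],M[0,1]); print("yaw",yaw)
b=U(s,(45,0,102)); dd=b-o["eef_pos"]; print(b,(M.T@dd*100).round(2), "roll", yaw-(s[2]-np.pi/2))
v=U(s,(-60,0,240)); print(v,(M.T@(v-o["eef_pos"])*100).round(2))
E
```

```text
0.05467137980646551 [ 0.71301516 -0.09788643  0.23084899] [-2.19358310e-01  6.04038350e-01  1.03088440e+00  3.66306679e-05
  1.50077065e+00 -2.14136512e+00]
[[-0.939 -0.344  0.006]
 [-0.344  0.939 -0.001]
 [-0.005 -0.003 -1.   ]]
yaw 1.921996492627915
[0.55541162 0.14789593 0.102     ] [ 6.41 28.54 12.76] roll 1.8342165675370077
[0.56461668 0.0433002  0.24      ] [ 9.07 18.36 -1.02]
```

Call:
jog_arm([
  {"offset": [0.5, 1, -0.5], "roll": 0.14},
  {"offset": [1.5, 3, -1], "roll": 0.28},
  {"offset": [2.5, 5, -1], "roll": 0.42},
  {"offset": [3.5, 7, -1], "roll": 0.56},
  {"offset": [4.5, 9, -1], "roll": 0.7},
  {"offset": [5.5, 11, -1], "roll": 0.84},
  {"offset": [6.5, 13, -1], "roll": 0.98},
  {"offset": [7.5, 15, -1], "roll": 1.12},
  {"offset": [8.3, 16.5, -1], "roll": 1.26},
  {"offset": [9, 18, -1], "roll": 1.4},
  {"offset": [9.1, 18.4, -1], "roll": 1.54},
  {"offset": [9.1, 18.4, -1], "roll": 1.68},
], grip=1)

```text
clock: 8.75
eef_pos: [0.5616, 0.0445, 0.2362]
eef_rot: [-1.943, -2.467, 0.001]
wrist_force: [0.6, 0.4, 0.3]
width: 0.0005
```

Call:
jog_arm([
  {"offset": [0, 0, 0], "roll": 0.14},
  {"offset": [0, 0, 0], "roll": 0.15},
  {"offset": [0, 0, 0], "roll": 0.15},
])

```text
clock: 9.05
eef_pos: [0.5624, 0.0439, 0.2364]
eef_rot: [-2.112, -2.325, 0.001]
wrist_force: [0.1, 0.2, -0.1]
width: 0.0005
```

```bash
python3 - <<'E'
from h import *
from fit import U,door
im,d,T,o=wrist("w3"); s=np.load("s2.npy"); print(o["width"],o["eef_pos"],o["eef_rot"],o["clock"])
P=wcloud(d,T)
for k,p in dict(b=(45,0,102),tab=(-60,0,122),ribR=(-72,-13,122),ribL=(-72,13,122),h0=(0,65,90),h1=(0,-65,90),h2=(100,65,90),h3=(100,-65,90)).items(): print(k,wproj(U(s,p),T).round(1))
for a in (1.75,1.83,1.9): print(a,wproj(door(s,a),T).round(0),wproj(door(s,a,128,8,80),T).round(0))
m=(P[...,2]>.098)&(P[...,2]<.106)&(np.hypot(P[...,0]-.5555,P[...,1]-.148)<.025); v,u=np.nonzero(m); print("button",m.sum(),P[m].mean(0),u.mean(),v.mean())
m=(P[...,2]>.116)&(P[...,2]<.126)&(np.hypot(P[...,0]-.5645,P[...,1]-.043)<.03); v,u=np.nonzero(m); print("tab",m.sum(),P[m].mean(0),P[m].min(0),P[m].max(0))
E
```

```text
0.00046107920675333465 [0.56239471 0.04387695 0.23636621] [-2.11222872e+00 -2.32463156e+00  8.87174633e-04] 9.05
b [323.6 102.2]
tab [322.6 225.3]
ribR [337.5 238.9]
ribL [307.4 238.7]
h0 [252.  152.9]
h1 [393.8 154.2]
h2 [252.2  46. ]
h3 [395.4  47.6]
1.75 [437. 366.] [401. 370.]
1.83 [444. 362.] [410. 368.]
1.9 [450. 358.] [417. 366.]
button 736 [0.55533348 0.14630751 0.10176305] 323.32608695652175 104.0679347826087
tab 645 [0.5646257  0.03763352 0.12141385] [0.55263356 0.0231324  0.11601073] [0.57790232 0.05431351 0.12385214]
```

View pics/w3.png

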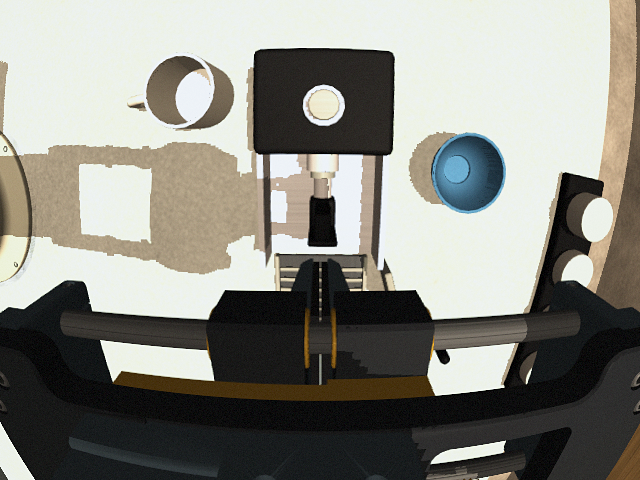

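The button is at (323,104), within about 1.5 mm of the model, and the housing corners match. The tab's rib is near (308–336,243). It looks a few mm forward of nominal, so I'll measure it.

```bash
python3 - <<'E'
from h import *
s=np.load("s2.npy"); z=np.load("w3.npz"); P=wcloud(z["d"],z["T"]); 
c,q=np.cos(s[2]),np.sin(s[2]); X=P[...,0]-s[0];Y=P[...,1]-s[1]; L=np.stack([c*X+q*Y,-q*X+c*Y,P[...,2]],-1)*1000
for v in range(186,254,3): print(v,d if 0 else "",L[v,322].round(0), L[v,310].round(0), z["im"][v,322])
for u in range(300,344,3): print(u,L[240,u].round(0),L[215,u].round(0))
c=cv2.resize(z["im"][170:280,270:375],None,fx=5,fy=5,interpolation=cv2.INTER_CUBIC); cv2.imwrite("pics/w3z.png",c)
E
```

```text
186  [-34.   0.  66.] [-43.  14.  12.] [146 163 180]
189  [-38.   0.  64.] [-46.  14.  11.] [141 161 181]
192  [-41.   0.  64.] [-49.  14.  12.] [144 160 181]
195  [-44.   0.  64.] [-53.  14.  11.] [146 163 181]
198  [-47.   0.  63.] [-48.  13.  56.] [ 79  90 101]
201  [-49.   0.  68.] [-49.  12.  69.] [13 13 13]
204  [-49.   0.  82.] [-52.  12.  69.] [12 13 13]
207  [-49.   0.  97.] [-55.  12.  68.] [0 0 0]
210  [-50.   1. 108.] [-58.  12.  70.] [9 7 9]
213  [-50.   1. 120.] [-61.  12.  69.] [1 6 1]
216  [-52.   1. 123.] [-64.  12.  68.] [12 17 15]
219  [-54.   1. 122.] [-67.  12.  68.] [14 16 12]
222  [-57.   1. 122.] [-70.  12.  69.] [18 16 17]
225  [-60.   1. 122.] [-73.  12.  70.] [13 15 12]
228  [-62.   1. 123.] [-73.  12.  82.] [16 17 19]
231  [-65.   0. 123.] [-74.  12.  90.] [13 15 19]
234  [-68.   0. 122.] [-74.  11. 102.] [15  9 16]
237  [-70.   0. 122.] [-73.  11. 114.] [14 19 13]
240  [-73.   0. 122.] [-74.  11. 120.] [ 9  7 10]
243  [-76.   0. 122.] [-75.  11. 123.] [24 26 27]
246  [-79.   0. 121.] [-79.  11. 120.] [48 47 43]
249  [-117.   -1.   13.] [-117.   14.   12.] [245 244 239]
252  [-121.   -1.   12.] [-121.   14.   13.] [243 245 240]
300 [-107.   25.   11.] [-76.  25.  11.]
303 [-106.   22.   13.] [-76.  22.  13.]
306 [-106.   18.   12.] [-76.  18.  12.]
309 [-74.  12. 120.] [-63.  13.  68.]
312 [-74.   9. 120.] [-63.  10.  70.]
315 [-74.   6. 119.] [-51.   7. 121.]
318 [-74.   4. 121.] [-51.   4. 122.]
321 [-73.   1. 122.] [-51.   1. 121.]
324 [-73.  -1. 121.] [-51.  -1. 122.]
327 [-74.  -4. 120.] [-51.  -4. 121.]
330 [-74.  -7. 119.] [-52.  -6. 119.]
333 [-74.  -9. 119.] [-63. -11.  69.]
336 [-74. -12. 117.] [-76. -16.  12.]
339 [-106.  -20.   13.] [-76. -20.  12.]
342 [-106.  -24.   13.] [-76. -23.  11.]
```

View pics/w3z.png

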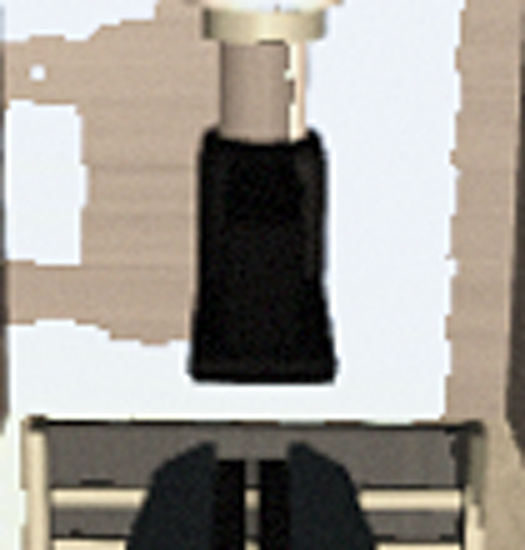

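```bash
cat > go.py <<'E'
import sys
from h import *
from fit import U
o=manip.observe(); M=R.from_rotvec(o["eef_rot"]).as_matrix(); s=np.load("s2.npy"); p=[float(a) for a in sys.argv[1:4]]
t=U(s,p); yaw=np.arctan2(M[1,1],M[0,1]); print("target",t.round(4),"now",o["eef_pos"].round(4),"offset cm",(M.T@(t-o["eef_pos"])*100).round(2),"roll",round(yaw-(s[2]-np.pi/2),3),"F",o["wrist_force"].round(1),"w",o["width"],"clk",o["clock"])
E
python3 go.py 45 0 112
python3 - <<'E'
from h import *
z=np.load("w3.npz"); P=wcloud(z["d"],z["T"]); print((P[104,296:352:2,2]*1000).round(0))
E
```

```text
target [0.5554 0.1479 0.112 ] now [0.5625 0.0438 0.2365] offset cm [10.42  0.3  12.45] roll 0.008 F [0.1 0.7 0.6] w 0.0007097802580655267 clk 9.1
[ 89.  90.  89.  89.  91.  93. 101. 102. 102. 100. 101. 103. 429. 102.
 102. 102. 103. 102. 102. 103. 101. 102.  92.  92.  93.  91.  90.  90.]
```

Call:
jog_arm([
  {"offset": [3, 0.1, 2], "roll": 0},
  {"offset": [6.5, 0.2, 5], "roll": 0},
  {"offset": [9.5, 0.3, 8], "roll": 0},
  {"offset": [10.3, 0.3, 11], "roll": 0},
  {"offset": [10.3, 0.3, 12.4], "roll": 0},
  {"offset": [10.3, 0.3, 12.4], "roll": 0},
  {"offset": [10.3, 0.3, 12.4], "roll": 0},
])

```text
clock: 9.8
eef_pos: [0.5564, 0.1466, 0.1132]
eef_rot: [2.115, 2.323, -0.0]
wrist_force: [-0.0, 0.1, -0.1]
width: 0.0005
```

```bash
python3 go.py 45 0 96
```

```text
target [0.5554 0.1479 0.096 ] now [0.5564 0.1466 0.1132] offset cm [ 0.14 -0.09  1.72] roll 0.006 F [-0.   0.1 -0.1] w 0.0005234836175743899 clk 9.8
```

Call:
jog_arm([
  {"offset": [0.1, -0.1, 0.5], "roll": 0},
  {"offset": [0.1, -0.1, 1], "roll": 0},
  {"offset": [0.1, -0.1, 1.3], "roll": 0},
  {"offset": [0.1, -0.1, 1.5], "roll": 0},
  {"offset": [0.1, -0.1, 1.7], "roll": 0},
  {"offset": [0.1, -0.1, 1.75], "roll": 0},
  {"offset": [0.1, -0.1, 1.75], "roll": 0},
  {"offset": [0.1, -0.1, 1.75], "roll": 0},
])

```text
clock: 10.6
eef_pos: [0.5552, 0.1476, 0.0955]
eef_rot: [2.117, 2.321, 0.0]
wrist_force: [0.6, 0.1, -0.7]
width: 0.0007
```

Call:
jog_arm([
  {"offset": [0, 0, 0.1], "roll": 0},
  {"offset": [0, 0, 0.2], "roll": 0},
  {"offset": [0, 0, 0.2], "roll": 0},
  {"offset": [0, 0, 0.2], "roll": 0},
])

```text
clock: 11.0
eef_pos: [0.5551, 0.1476, 0.0934]
eef_rot: [-2.117, -2.321, 0.0]
wrist_force: [0.4, -0.2, 0.1]
width: 0.0006
```

Call:
jog_arm([
  {"offset": [0, 0, 0.1], "roll": 0},
  {"offset": [0, 0, 0.15], "roll": 0},
  {"offset": [0, 0, 0.15], "roll": 0},
])

```text
clock: 11.3
eef_pos: [0.555, 0.1476, 0.0918]
eef_rot: [-2.117, -2.321, 0.0]
wrist_force: [-0.2, 0.2, 0.4]
width: 0.0006
```

```bash
python3 - <<'E'
from h import *
im,d,T,o=wrist("w4"); print(o["wrist_force"],o["eef_pos"],o["moment"])
im,d=manip.get_image("scene"); c=cv2.resize(im[200:330,270:440],None,fx=4.4,fy=4.4,interpolation=cv2.INTER_CUBIC); cv2.imwrite("pics/s4.png",c)
E
```

```text
[-0.15233494  0.22461308  0.37276664] [0.5550488  0.14761659 0.0918019 ] [-0.05191034  0.00636788 -0.00452049]
```

View pics/w4.png

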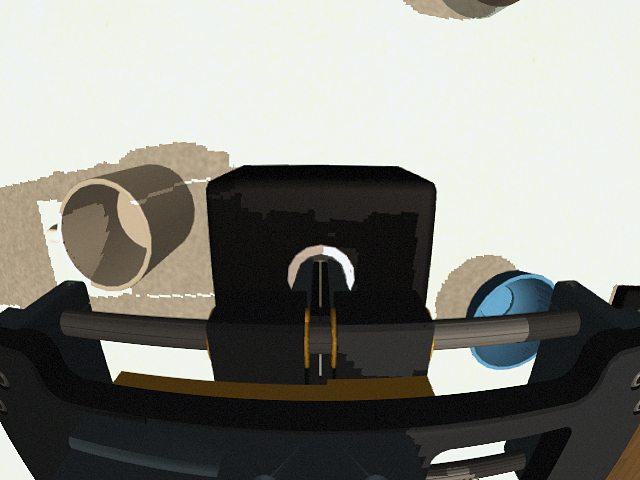

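View pics/s4.png

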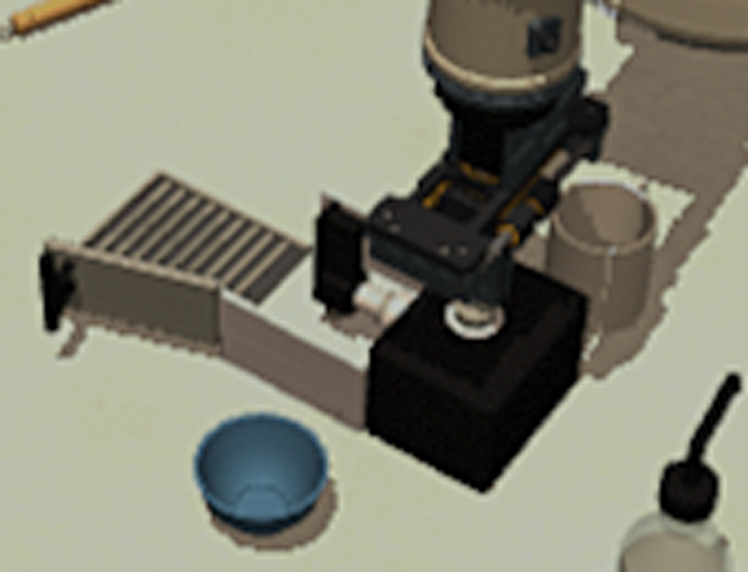

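```bash
python3 - <<'E'
from h import *
z=np.load("w4.npz"); P=wcloud(z["d"],z["T"])
for v in (250,262,275,285): print(v,[(u,*(P[v,u]*1000).round(0)) for u in range(286,358,6)])
c=cv2.resize(z["im"][225:315,260:380],None,fx=6,fy=6,interpolation=cv2.INTER_CUBIC); cv2.imwrite("pics/w4z.png",c)
E
```

```text
250 [(286, np.float64(535.0), np.float64(160.0), np.float64(90.0)), (292, np.float64(538.0), np.float64(160.0), np.float64(89.0)), (298, np.float64(542.0), np.float64(161.0), np.float64(90.0)), (304, np.float64(545.0), np.float64(161.0), np.float64(92.0)), (310, np.float64(548.0), np.float64(162.0), np.float64(91.0)), (316, np.float64(551.0), np.float64(162.0), np.float64(90.0)), (322, np.float64(555.0), np.float64(163.0), np.float64(92.0)), (328, np.float64(558.0), np.float64(162.0), np.float64(91.0)), (334, np.float64(561.0), np.float64(163.0), np.float64(92.0)), (340, np.float64(565.0), np.float64(163.0), np.float64(90.0)), (346, np.float64(568.0), np.float64(163.0), np.float64(90.0)), (352, np.float64(571.0), np.float64(163.0), np.float64(89.0))]
262 [(286, np.float64(535.0), np.float64(153.0), np.float64(89.0)), (292, np.float64(539.0), np.float64(154.0), np.float64(92.0)), (298, np.float64(542.0), np.float64(154.0), np.float64(91.0)), (304, np.float64(546.0), np.float64(165.0), np.float64(119.0)), (310, np.float64(549.0), np.float64(165.0), np.float64(119.0)), (316, np.float64(
[... 1266 characters left out ...]
292, np.float64(540.0), np.float64(140.0), np.float64(91.0)), (298, np.float64(544.0), np.float64(164.0), np.float64(145.0)), (304, np.float64(547.0), np.float64(165.0), np.float64(146.0)), (310, np.float64(549.0), np.float64(165.0), np.float64(146.0)), (316, np.float64(552.0), np.float64(164.0), np.float64(143.0)), (322, np.float64(554.0), np.float64(164.0), np.float64(143.0)), (328, np.float64(557.0), np.float64(164.0), np.float64(142.0)), (334, np.float64(559.0), np.float64(165.0), np.float64(145.0)), (340, np.float64(561.0), np.float64(166.0), np.float64(146.0)), (346, np.float64(564.0), np.float64(166.0), np.float64(147.0)), (352, np.float64(574.0), np.float64(143.0), np.float64(91.0))]
```

View pics/w4z.png

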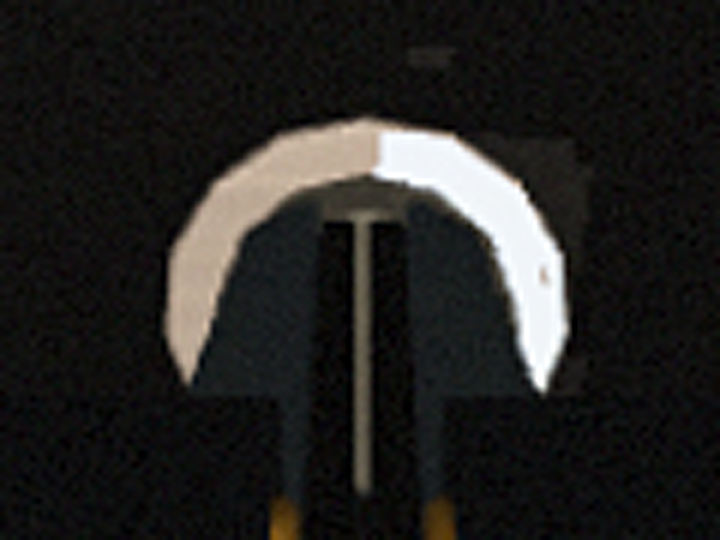

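Call:
jog_arm([
  {"offset": [0, 0, 0.1], "roll": 0},
  {"offset": [0, 0, 0.2], "roll": 0},
  {"offset": [0, 0, 0.2], "roll": 0},
])

```text
clock: 11.7
eef_pos: [0.555, 0.1476, 0.0898]
eef_rot: [-2.117, -2.321, 0.0]
wrist_force: [0.2, -0.1, 0.1]
width: 0.0007
```

```bash
python3 - <<'E'
from h import *
im,d,T,o=wrist("w5"); P=wcloud(d,T); p=o["eef_pos"]; print(p,o["wrist_force"])
for dz in (0,.01,.02,.03):
  for dy in (0,.016): print(dz,dy,wproj(p+[0,dy,dz],T).round(1))
for v in range(246,300,3): print(v,[(P[v,u]*1000).round(0).tolist() for u in (304,314,320,326)],im[v,314],im[v,304])
im,d=manip.get_image("side"); c=cv2.resize(im[190:270,240:360],None,fx=6,fy=6,interpolation=cv2.INTER_CUBIC); cv2.imwrite("pics/sd5.png",c)
E
```

```text
[0.55504248 0.1475637  0.08975023] [ 0.15655056 -0.11787334  0.10470741]
0 0 [320.2 275.1]
0 0.016 [322.9 248. ]
0.01 0 [320.2 282.1]
0.01 0.016 [323.1 253.9]
0.02 0 [320.2 289.8]
0.02 0.016 [323.2 260.4]
0.03 0 [320.3 298.3]
0.03 0.016 [323.4 267.7]
246 [[545.0, 164.0, 90.0], [550.0, 164.0, 90.0], [553.0, 165.0, 92.0], [557.0, 165.0, 90.0]] [31 36 43] [ 7 10 10]
249 [[545.0, 162.0, 89.0], [550.0, 163.0, 91.0], [553.0, 164.0, 92.0], [557.0, 164.0, 92.0]] [164 181 203] [30 35 39]
252 [[545.0, 161.0, 93.0], [550.0, 162.0, 92.0], [554.0, 162.0, 92.0], [557.0, 162.0, 92.0]] [152 172 193] [168 189 208]
255 [[545.0, 159.0, 91.0], [551.0, 160.0, 91.0], [554.0, 161.0, 93.0], [557.0, 160.0, 91.0]] [161 179 202] [158 178 200]
258 [[545.0, 158.0, 92.0], [551.0, 159.0, 95.0], [554.0, 161.0, 98.0], [557.0, 160.0, 95.0]] [43 53 59] [147 168 184]
261 [[545.0, 156.0, 93.0], [551.0, 159.0, 99.0], [554.0, 160.0, 100.0], [557.0, 160.0, 100.0]] [34 40 44] [116 132 149]
264 [[546.0, 165.0, 120.0], [551.0, 163.0, 115.0], [554.0, 159.0, 102.0], [556.0, 164.0, 115.0]] [ 6  6 10] [30 33 25]
267 [[546.0, 165.
[... 579 characters left out ...]
47.0, 165.0, 142.0], [551.0, 164.0, 138.0], [555.0, 148.0, 102.0], [556.0, 164.0, 138.0]] [13 13 12] [27 28 24]
285 [[547.0, 164.0, 144.0], [551.0, 163.0, 140.0], [555.0, 147.0, 102.0], [556.0, 164.0, 140.0]] [11 16 14] [27 28 25]
288 [[547.0, 164.0, 146.0], [551.0, 164.0, 144.0], [555.0, 145.0, 102.0], [556.0, 164.0, 144.0]] [10 14 13] [31 33 27]
291 [[547.0, 186.0, 196.0], [551.0, 164.0, 147.0], [555.0, 143.0, 101.0], [556.0, 164.0, 146.0]] [14 13 13] [20 21 15]
294 [[547.0, 185.0, 197.0], [551.0, 163.0, 149.0], [556.0, 141.0, 101.0], [556.0, 165.0, 151.0]] [9 9 8] [18 20 16]
297 [[547.0, 185.0, 199.0], [551.0, 163.0, 152.0], [556.0, 140.0, 102.0], [556.0, 164.0, 152.0]] [3 5 5] [12 12 10]
```

View pics/sd5.png

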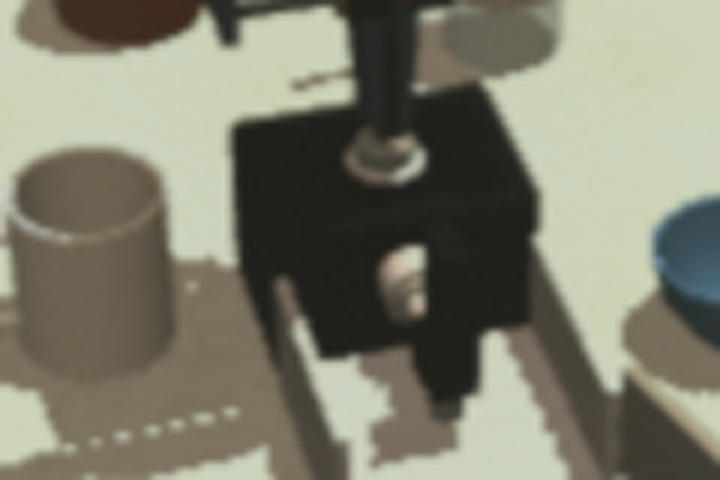

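The fingertips show at z≈0.113 with the TCP at 0.090. The button top, visible through the gap between them, is still at 0.102. So the real tips sit about 22 mm behind the TCP and the button hasn't been touched, which agrees with the zero force. I'll check this in the tool frame.

```bash
python3 - <<'E'
from h import *
for tag in ("w1","w2","w5"):
    z=np.load(tag+".npz") if tag!="w5" else None
    if z is None: z=np.load("w5.npz")
    d=z["d"]; m=manip.camera_model("wrist"); P=wcloud(d,m["tool_from_camera"])*1000
    sel=(P[...,2]>-60)&(P[...,2]<15)&(abs(P[...,1])<62)&(abs(P[...,0])<20)&(d>0)
    q=P[sel]; print(tag,len(q)); 
    for lo in range(-60,15,5):
        b=q[(q[:,2]>=lo)&(q[:,2]<lo+5)]
        if len(b): print(lo,len(b),b.min(0).round(0),b.max(0).round(0))
E
```

```text
w1 3462
-60 517 [-16. -57. -60.] [ 18.  56. -55.]
-55 470 [-16. -56. -55.] [ 18.  56. -50.]
-50 467 [ -4. -56. -50.] [ 18.  56. -45.]
-45 460 [ -7. -56. -45.] [ 18.  55. -40.]
-40 449 [ -9. -55. -40.] [ 18.  55. -35.]
-35 442 [-11. -55. -35.] [ 18.  54. -30.]
-30 416 [-15. -54. -30.] [ 18.  54. -25.]
-25 241 [-16. -52. -25.] [ 18.  52. -21.]
w2 4855
-60 522 [-17. -57. -60.] [ 18.  56. -55.]
-55 467 [-17. -57. -55.] [ 19.  56. -50.]
-50 455 [ -4. -56. -50.] [ 19.  55. -45.]
-45 474 [ -7. -56. -45.] [ 18.  56. -40.]
-40 437 [ -9. -55. -40.] [ 19.  55. -35.]
-35 695 [-13. -55. -35.] [ 18.  54. -30.]
-30 619 [-15. -54. -30.] [ 18.  54. -25.]
-25 323 [-16. -52. -25.] [ 18.  51. -20.]
-20 92 [ -0.  -7. -20.] [  5.   4. -15.]
-15 77 [ -1.  -8. -15.] [  4.   4. -10.]
-10 71 [ -1.  -8. -10.] [ 4.  4. -5.]
-5 73 [ 0. -7. -5.] [ 5.  4. -0.]
0 63 [-0. -7.  0.] [5. 4. 5.]
5 439 [-1. -8.  5.] [20.  4. 10.]
10 48 [-0. -7. 10.] [20.  4. 15.]
w5 10859
-60 256 [ 16. -12. -60.] [ 18.  11. -55.]
-55 264 [ 16. -11. -55.] [ 19.  11. -50.]
-50 228 [ 15. -11. -50.] [ 19.  11. -45.]
-45 179 [ 15. -11. -45.] [ 18.  10. -40.]
-40 179 [ 16. -10. -40.] [ 19.  10. -35.]
-35 142 [ 16. -10. -35.] [ 18.   9. -30.]
-30 108 [ 16.  -9. -30.] [ 18.   9. -25.]
-25 59 [ 16.  -7. -25.] [ 18.   6. -21.]
-15 114 [-14.  -4. -13.] [ 13.  14. -10.]
-10 71 [  1.  -4. -10.] [13. 14. -5.]
-5 5810 [-19. -61.  -5.] [20. 62. -0.]
0 3449 [-19. -62.   0.] [20. 62.  3.]
```

The tips are 21 mm behind the TCP, so contact should come at TCP z≈0.081 and full travel at ≈0.075.

Call:
jog_arm([
  {"offset": [0, 0, 0.4], "roll": 0},
  {"offset": [0, 0, 0.7], "roll": 0},
  {"offset": [0, 0, 0.9], "roll": 0},
  {"offset": [0, 0, 1.1], "roll": 0},
  {"offset": [0, 0, 1.2], "roll": 0},
])

```text
clock: 12.3
eef_pos: [0.5549, 0.1476, 0.0777]
eef_rot: [-2.117, -2.321, 0.0]
wrist_force: [-1.4, 0.1, 2.7]
width: 0.0003
```

Call:
jog_arm([
  {"offset": [0, 0, 0.1], "roll": 0},
  {"offset": [0, 0, 0.2], "roll": 0},
  {"offset": [0, 0, 0.3], "roll": 0},
  {"offset": [0, 0, 0.3], "roll": 0},
])

```text
clock: 12.7
eef_pos: [0.5551, 0.1476, 0.0748]
eef_rot: [2.117, 2.321, -0.0]
wrist_force: [1.1, -1.4, -0.2]
width: 0.0002
```

Call:
jog_arm([
  {"offset": [0, 0, 0.1], "roll": 0},
  {"offset": [0, 0, 0.15], "roll": 0},
  {"offset": [0, 0, 0.15], "roll": 0},
])

```text
clock: 13.0
eef_pos: [0.5553, 0.1477, 0.0741]
eef_rot: [2.116, 2.321, 0.001]
wrist_force: [-4.3, -0.7, 13.8]
width: 0.0004
```

Call:
jog_arm([
  {"offset": [0, 0, -2], "roll": 0},
  {"offset": [0, 0, -6], "roll": 0},
  {"offset": [0, 0, -10], "roll": 0},
  {"offset": [-3, 0, -12.5], "roll": 0},
  {"offset": [-7, 0, -12.5], "roll": 0},
  {"offset": [-10, 0, -12.5], "roll": 0},
  {"offset": [-10, 0, -12.5], "roll": 0},
  {"offset": [-10, 0, -12.5], "roll": 0},
], grip=0.3)

```text
clock: 13.8
eef_pos: [0.5644, 0.0476, 0.1984]
eef_rot: [-2.119, -2.32, -0.0]
wrist_force: [-0.8, 0.2, 0.4]
width: 0.0616
```

```bash
python3 go.py -57 0 61; python3 - <<'E'
from h import *
im,d,T,o=wrist("w6"); s=np.load("s2.npy"); P=wcloud(d,T)
c,q=np.cos(s[2]),np.sin(s[2]); X=P[...,0]-s[0];Y=P[...,1]-s[1]; L=np.stack([c*X+q*Y,-q*X+c*Y,P[...,2]],-1)*1000
m=(abs(L[...,0]-45)<11)&(abs(L[...,1])<11); print("button z",np.median(L[m][:,2]))
m=(abs(L[...,0]+63)<25)&(abs(L[...,1])<20)&(L[...,2]>116); print("tab",L[m].min(0),L[m].max(0),L[m].mean(0))
E
```

```text
target [0.5644 0.0463 0.061 ] now [0.5644 0.0476 0.1984] offset cm [-0.13 -0.02 13.74] roll 0.003 F [-0.8  0.2  0.4] w 0.06160943171932687 clk 13.8
button z 95.80497900001825
tab [-78.77615917 -19.94126213 116.15459876] [-38.01423152  12.97715041 342.58892243] [-64.90226489   0.4157955  122.44831006]
```

View pics/w6.png

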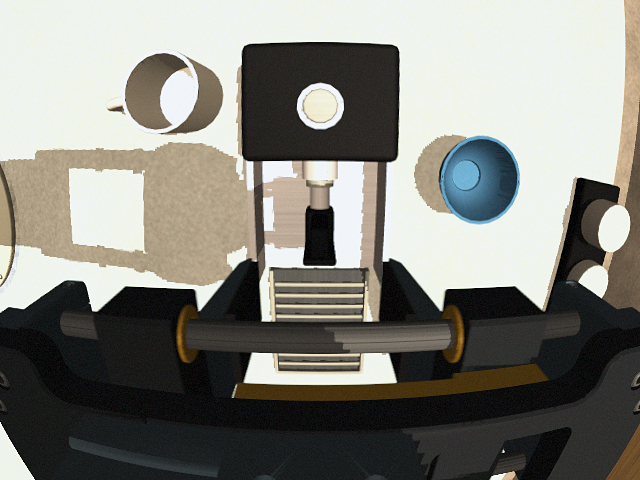

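The button reads 95.8 mm, so it's fully down. The tab is central at (320,235). Now I'll descend onto it.

Call:
jog_arm([
  {"offset": [0, 0, 3], "roll": 0},
  {"offset": [-0.1, 0, 6.5], "roll": 0},
  {"offset": [-0.1, 0, 9.5], "roll": 0},
  {"offset": [-0.1, 0, 11.5], "roll": 0},
  {"offset": [-0.1, 0, 13], "roll": 0},
  {"offset": [-0.1, 0, 13.7], "roll": 0},
  {"offset": [-0.1, 0, 13.7], "roll": 0},
  {"offset": [-0.1, 0, 13.7], "roll": 0},
])

```text
clock: 14.65
eef_pos: [0.5648, 0.0475, 0.062]
eef_rot: [2.116, 2.322, 0.001]
wrist_force: [0.6, 0.1, -0.0]
width: 0.0636
```

Call:
jog_arm([
  {"offset": [0, 0, 0], "roll": 0},
  {"offset": [0, 0, 0], "roll": 0},
  {"offset": [0, 0, 0], "roll": 0},
  {"offset": [0, 0, 0], "roll": 0},
  {"offset": [0, 0, 0], "roll": 0},
  {"offset": [0, 0, 0], "roll": 0},
  {"offset": [0, 0, 0], "roll": 0},
  {"offset": [0, 0, 0], "roll": 0},
], grip=1, grip_force=40)

```text
clock: 15.45
eef_pos: [0.5641, 0.0472, 0.0613]
eef_rot: [-2.117, -2.32, 0.0]
wrist_force: [-1.8, 2.4, -0.3]
width: 0.0139
```

```bash
python3 go.py -177 0 61
```

```text
target [ 0.5749 -0.0732  0.061 ] now [0.5641 0.0472 0.0613] offset cm [-12.09  -0.03   0.03] roll 0.004 F [-1.8  2.4 -0.3] w 0.013920460430960862 clk 15.45
```

Call:
jog_arm([
  {"offset": [-0.5, 0, 0], "roll": 0},
  {"offset": [-1.2, 0, 0], "roll": 0},
  {"offset": [-2, 0, 0], "roll": 0},
  {"offset": [-2.8, 0, 0], "roll": 0},
  {"offset": [-3.6, 0, 0], "roll": 0},
  {"offset": [-4.4, 0, 0], "roll": 0},
  {"offset": [-5.2, 0, 0], "roll": 0},
  {"offset": [-5.2, 0, 0], "roll": 0},
])

```text
clock: 16.25
eef_pos: [0.5688, -0.0059, 0.0613]
eef_rot: [-2.118, -2.319, 0.001]
wrist_force: [-3.5, 4.3, 1.1]
width: 0.0137
```

Call:
jog_arm([
  {"offset": [-0.5, 0, 0], "roll": 0},
  {"offset": [-1.2, 0, 0], "roll": 0},
  {"offset": [-2, 0, 0], "roll": 0},
  {"offset": [-2.8, 0, 0], "roll": 0},
  {"offset": [-3.6, 0, 0], "roll": 0},
  {"offset": [-4.4, 0, 0], "roll": 0},
  {"offset": [-5.2, 0, 0], "roll": 0},
  {"offset": [-5.2, 0, 0], "roll": 0},
])

```text
clock: 17.05
eef_pos: [0.5732, -0.0569, 0.0612]
eef_rot: [-2.117, -2.319, 0.001]
wrist_force: [-4.8, 7.5, 1.5]
width: 0.0136
```

```bash
python3 go.py -177 0 61
```

```text
target [ 0.5749 -0.0732  0.061 ] now [ 0.5732 -0.0569  0.0612] offset cm [-1.64  0.02  0.02] roll 0.003 F [-4.8  7.5  1.5] w 0.01355227899403968 clk 17.05
```

Call:
jog_arm([
  {"offset": [-0.5, 0, 0], "roll": 0},
  {"offset": [-1, 0, 0], "roll": 0},
  {"offset": [-1.4, 0, 0], "roll": 0},
  {"offset": [-1.6, 0, 0], "roll": 0},
  {"offset": [-1.7, 0, 0], "roll": 0},
  {"offset": [-1.7, 0, 0], "roll": 0},
])

```text
clock: 17.65
eef_pos: [0.5745, -0.0727, 0.0611]
eef_rot: [-2.116, -2.319, -0.0]
wrist_force: [-4.1, 11.5, 0.4]
width: 0.0137
```

Call:
jog_arm([
  {"offset": [-0.1, 0, 0], "roll": 0},
  {"offset": [-0.2, 0, 0], "roll": 0},
  {"offset": [-0.2, 0, 0], "roll": 0},
  {"offset": [-0.2, 0, 0], "roll": 0},
])

```text
clock: 18.05
eef_pos: [0.5744, -0.073, 0.0609]
eef_rot: [-2.115, -2.318, -0.002]
wrist_force: [-3.5, 23.3, 0.5]
width: 0.0137
```

```bash
python3 go.py -177 0 61; python3 - <<'E'
from h import *
im,d,T,o=wrist("w7")
for n in("scene","side"):
    im,d=manip.get_image(n); np.savez(n+"7.npz",im=im,d=d)
    x0,y0,x1,y1=dict(scene=(170,150,500,390),side=(220,100,450,400))[n]
    f=2.4 if n=="scene" else 2; cv2.imwrite(f"pics/{n}7.png",cv2.resize(im[y0:y1,x0:x1],None,fx=f,fy=f,interpolation=cv2.INTER_CUBIC))
E
```

```text
target [ 0.5749 -0.0732  0.061 ] now [ 0.5744 -0.073   0.0609] offset cm [-0.03  0.05 -0.01] roll 0.004 F [-3.5 23.3  0.5] w 0.01369397144844902 clk 18.05
```

View pics/w7.png

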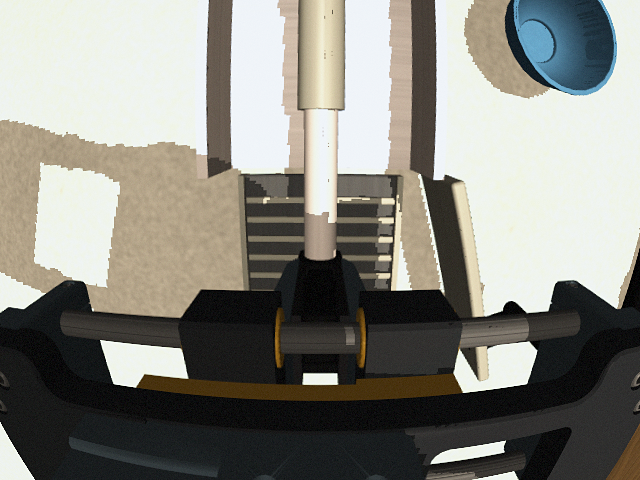

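View pics/scene7.png

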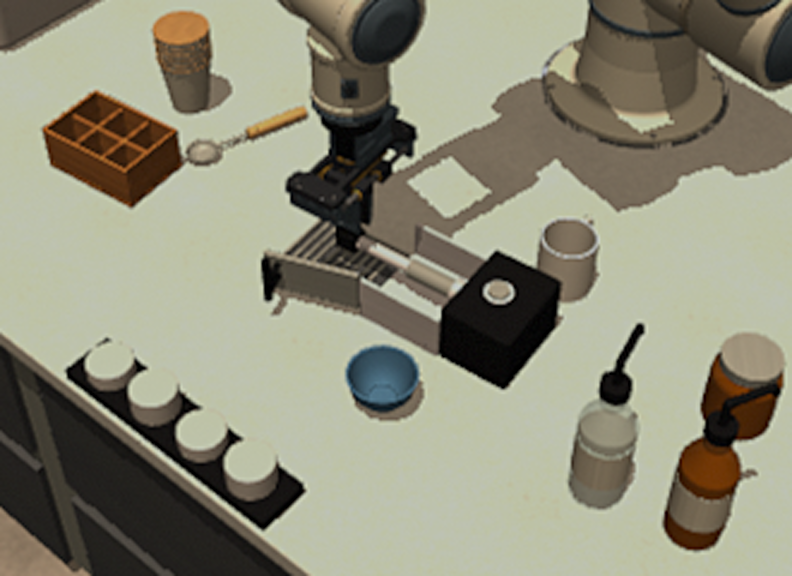

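The outer tube ends at (320,108) and the inner tube runs from there to the tab, so both are out. Force rose from 11 to 23 N with no more travel, so this is the second stop. The door stands open at right (430–490,180–380), and the bystanders look unmoved. I'll do a short hold to check it's stable.

Call:
jog_arm([
  {"offset": [0, 0, 0], "roll": 0},
  {"offset": [0, 0, 0], "roll": 0},
  {"offset": [0, 0, 0], "roll": 0},
  {"offset": [0, 0, 0], "roll": 0},
  {"offset": [0, 0, 0], "roll": 0},
])

```text
clock: 18.7
eef_pos: [0.5744, -0.0731, 0.0609]
eef_rot: [-2.115, -2.318, -0.002]
wrist_force: [-2.9, 23.8, -0.5]
width: 0.0136
```

```bash
python3 - <<'E'
from h import *
z0=np.load("scene0.npz"); z1=np.load("scene7.npz")
s0=np.load("side0.npz"); s1=np.load("side7.npz")
for n,(x0,y0,x1,y1) in dict(bowl=(312,290,348,326),syrup=(405,285,440,362),syrA=(445,320,485,380),caddy=(185,185,248,235),cup=(230,150,262,200)).items():
    print(n,np.abs(z0["im"][y0:y1,x0:x1].astype(int)-z1["im"][y0:y1,x0:x1]).mean().round(2))
for n,(x0,y0,x1,y1) in dict(mug=(230,215,272,252),spoon=(262,375,356,402),jar=(246,157,276,197)).items():
    print(n,np.abs(s0["im"][y0:y1,x0:x1].astype(int)-s1["im"][y0:y1,x0:x1]).mean().round(2))
E
python3 go.py -177 0 61
```

```text
bowl 6.46
syrup 7.56
syrA 5.97
caddy 5.95
cup 7.08
mug 7.35
spoon 8.92
jar 5.96
target [ 0.5749 -0.0732  0.061 ] now [ 0.5744 -0.0731  0.0609] offset cm [-0.02  0.04 -0.01] roll 0.004 F [-2.9 23.8 -0.5] w 0.013645191864853821 clk 18.7
```

```bash
python3 -c "
from cell import manip
print(manip.hand_in())"
```

```text
the job is handed in; nothing more can be done
None
```

The job is handed in at about 18.7 s of the 61 s allowed. I opened the door, pressed the release button, then drew the spout out to its second stop, where the arm is still holding it.

- **Door:** I swung it by the handle to about 1.83 rad, judged from the arm's path. The last pictures show it wide open.
- **Release button:** after pressing, its top measured 95.8 mm, down from 102 mm, so the full 6 mm of travel. The push rose to about 14 N at the stop.
- **Spout:** it came out about 120 mm. At the end the force rose from 11 to 23 N with no further travel, so it is on the second stop. It held steady for the 0.65 s I watched, gripped on the tab at 13.7 mm.
- **Other items:** before-and-after pictures show no visible change. The pixel differences were small and similar for all eight items.

**Fingertip mismatch:** the real fingertips sit about 21 mm behind the stated TCP. My first button press, down to TCP height 90 mm, therefore touched nothing. The wrist camera's depth and the near-zero force both showed this, so I corrected the height before pressing the button and gripping the tab.

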